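# Pin the spacer pack of a bandsaw guide bracket

## Robot

A 7-joint arm with a two-finger parallel gripper is mounted at the origin on the work surface. World frame = base frame: x ahead of the robot, y to its left, z up, the work surface at z = 0. Lengths are in m, angles in degrees, forces in N, time in s.
With the tool pointing down it reaches from about 0.425 to 0.875 m from the base axis. Payload 4.7 kg.
Tool frame: the origin (TCP) lies at the very end of the fingers, on their centre line; the grasp point (between the pads) lies env.grip_point_offset behind it (env.grip_point_offset is the distance from the TCP to the grasp point, in m); z points along the fingers, y is the direction in which the jaws open and shut (so a half turn about z gives the same grasp; the last joint's range is limited). The gripper opens to 87 mm and grips with 3 to 60 N. Pads are 19 mm wide; open, the fingers measure 117 mm over their backs; the gripper's body (75 mm by 190 mm) begins 51 mm behind the grasp point.
Start: joints at [68.818, 18.392, -4.016, 83.108, 1.295, 78.541, -3.26], TCP at [0.243, -0.603, 0.223] pointing down, gripper open.
Joint ranges: [-163.93, 163.93], [-17.29, 119.83], [-79.2, 71.16], [3.27, 140.29], [-89.18, 269.18], [5.43, 117.66], [-154.24, 154.24]. Speed limits (degrees/s): [147.25, 147.25, 180, 180, 180, 180, 180].

## Interface

Orientations are given as [roll, pitch, yaw] about the fixed x, y, z axes, in that order (R = Rz(yaw) Ry(pitch) Rx(roll)).
In Python, from cell import env gives the robot as it stands.
- The arm moves only by the tool send_rows, never from a script. Its argument "plan" is a list of rows, each a list of 7 numbers: the finger opening in mm, from 0 to 87, then the shift along the tool's x, y, z in mm, then the turn, a rotation vector about the tool's x, y, z in rad. A call has 1 to 12 rows; each row shifts and turns the commanded pose from where the row before left it, along the tool's axes as they then stand; what a row does not reach is not made up. A row lasts 1/10 s, in which the tool goes at most 50 mm and 8.59 degrees, less where a joint would pass 70% of its speed; a pose out of reach is approached as far as the arm can. A call is refused whole if a number of a shift passes 50 or a number of a turn 0.15, either way. A call with a gripper value outside its range is refused whole. The fingers move at their own pace and stop on an object; "grip_force" is the grip in N (left out, the last holds). Time passes only in rows, so rows that do not move let the fingers close. It gives the time, the measured TCP pose, the force and the opening at its end, in the units of the state.
- env.get_obs(): the state, without advancing time (a new reading comes with each control period).
- env.read_camera(name): name is "side" or "top" or "wrist"; returns the picture (400x640x3 uint8, red, green, blue); there is no depth.
- env.get_calibration(name): a dict with "fx", "fy", "cx", "cy" (pixels), "extrinsics" (4x4, takes a point from camera to world coordinates). Camera axes: x right, y down, z forward; pixel columns grow to the right and rows downward; lengths in m; the calibration is good to about 2 mm. A picture is of the moment at which its call begins: read the wrist's pose just before it. get_calibration takes no time and is no camera call; for the wrist camera it gives the pose at the moment of the call.
- env.sign_off(): hands the job in, once; it reports no verdict.
Trained networks look in the newest picture that a camera, given by its name, has taken for a name from the list of things; names that differ only in an ending like _2 or _b are one class to them, and where a whole thing is asked for, a point or a joint stands for the part that bears it (a point fixed in the world has none). Each returns a list of dicts, best first, with "confidence" (0 to 1); they miss things now and then, are a little off and sometimes report something else, mostly with a low value. They report only what shows in the picture. A call takes as long as a camera call.
- env.regions_of(camera, query): "region" (400x640 bool, what is visible of it) and "rect" ([left, top, right, bottom] in pixels, round what is visible of it).
The state is a dict: "time_s": time; "qpos": joint angles; "joint_velocities": joint speeds; "effort": joint torques, N m; "tool_pos": TCP position; "tool_rot": TCP orientation; "force": force on the tool from outside, world axes, zero at the start; "wrist_torque": the same for the moment, N m; "grip_width": finger opening in m.
Only numpy, scipy, OpenCV 4.12 (cv2) and the standard library are available. Lean on these libraries where they do the work, as an engineer would, in place of code of your own. Each camera call takes 0.05 s, during which the arm holds its last target. There are 200 camera calls.

## Task

On the bandsaw guide bracket, gently square the crooked stack of three spacer plates up against both fences of its nest so that their holes line up with the hole beneath. Then take the long-shanked locating pin from the wooden rack and feel it down through all three plates into the nest, without forcing it, until its collar sits fully home on the top plate; leave it standing there, the plates flat in the nest, and everything else undisturbed.

Things in the scene. Friction and masses are not known exactly. Their poses are not given: they have to be found in the camera images.
- bracket: fixed grey guide bracket; its foot is a plate 190 x 190 x 10 mm, origin at the centre of the foot's underside, on the bench. On the foot stands a grey nest: a pad with its top 30 mm above the bench, a 12 mm hole 20 mm deep in it, and an L of two fences 10 mm thick up to 52 mm, inner faces 40 mm from the hole's axis, one towards the bracket's -x, one towards its +y.
- nest_nominal (a point): drawing position of the nest's hole mouth (pad top, above the bracket's origin, its axes). The nest is locked in slotted bolt holes: the true hole is up to 12 mm off in x and in y, unmeasured; fences move with it; it does not yield. A plate against both fences has its hole over the nest's. Open sides +x and -y: pad ends 37 mm from the hole's axis, so a plate at home overhangs 3 mm.
- low_hole (a point): centre (half-way up, 34 mm above the bench) of the hole of the bottom plate. Three like plates: loose aluminium squares 80 x 80 x 8 mm, 130 g, 12 mm hole in the middle; stacked on the pad, crooked up to 9 degrees and 3 to 35 mm short of home both ways. Axes along the edges, z up. The stack slides under 2 to 5 N, then stops dead at a fence; over 25 N harms it.
- mid_hole (a point): the same for the middle plate, 42 mm above the bench. To push the whole stack, shut fingertips reaching 18 to 35 mm above the bench touch all three plates and clear the foot
- top_hole (a point): the same for the top plate, 50 mm above the bench (its upper face 54 mm)
- pin_grip (a point): where to grip the locating pin, on its axis, z up along it: round knurled steel handle, 18 mm diameter, ending 18 mm above this point; pin mass about 80 g. It begins upright in the rack, about 1.5 mm loose all round, collar resting on the rack.
- pin_collar (a point): on the pin's axis at the underside of its collar (24 mm across, 6 mm thick), 42 mm below the grip point; z up. Below it the shank: 10 mm diameter, 42 mm long, its last 4 mm tapering to 6 mm. Forcing the pin with over 25 N harms it.
- pin: the pin itself; origin at the underside of its collar
- rack: fixed wooden rack block 50 x 120 x 55 mm; origin at the centre of its underside. The pin stands 25 mm from the centre towards its -y, the stub plug 35 mm towards its +y.
- stub: thick steel stub plug (16 mm shank, 24 mm collar, 10 mm knob) standing in the rack's other hole; too fat for the plates; origin at the underside of its collar
- bearing: steel bearing ring, 30 mm across, 10 mm high, lying on the foot of the bracket behind the -x fence; origin at its underside
- offcut: wood offcut 90 x 35 x 19 mm beside the rack; origin at its underside
- wrench: wrench lying on the bench
- driver: screwdriver lying on the bench
- glue: white glue bottle, 56 mm across, 140 mm high; origin at its underside
- tape: yellow tape-measure case 70 x 70 x 40 mm; origin at its underside
- jig_knob: blue plastic jig knob, 40 mm across, 34 mm high; origin at its underside

How it is judged:
By the outcome, as a careful person would: the job done as asked, in the order asked, and still so for the second after the job is handed in, with the robot touching nothing.
It also fails if it takes over 72 s, if anything falls off the work surface, if the arm or the gripper's body presses on something with over 40 N, if the wrist force passes 120 N, or if a joint passes its speed limit or range.

## Working session

There is one attempt and no reset: what is moved stays moved. The work goes in short steps, Python scripts to look and compute and a tool call to move; the robot and the scene stay as the last step left them, time stands still between calls to the robot, and variables do not carry over. Pictures are saved under pics/ and viewed, about 8 in all and at most 12, crops included, and the job is handed in when it is done.

Besides the shell and the picture viewer there is one more tool, called after "Request:" as name(argument=value, ...), one argument or row to a line, values as JSON. send_rows: Moves the arm, as the interface text tells. Its arguments: {"type":"object","properties":{"plan":{"type":"array"},"grip_force":{"type":"number"}},"required":["plan"]}

```bash
ls; mkdir -p pics
cat > h.py <<'E'
import numpy as np,cv2
from cell import env
def snap(c,n):
    im=env.read_camera(c); cv2.imwrite(f'pics/{n}.png',im[:,:,::-1]); return im
def K(c):
    k=env.get_calibration(c); return k,np.array(k['extrinsics'])
def toz(c,u,v,z):
    k,E=K(c); d=E[:3,:3]@np.array([(u-k['cx'])/k['fx'],(v-k['cy'])/k['fy'],1]); o=E[:3,3]
    return o+d*(z-o[2])/d[2]
def proj(c,p):
    k,E=K(c); q=E[:3,:3].T@(np.array(p)-E[:3,3]); return np.array([q[0]/q[2]*k['fx']+k['cx'],q[1]/q[2]*k['fy']+k['cy']])
E
python3 - <<'E'
from h import *
np.set_printoptions(precision=4,suppress=True)
o=env.get_obs();print({k:np.round(v,3) for k,v in o.items()},env.grip_point_offset)
for c in ['top','side','wrist']:
    snap(c,c+'0'); k,E=K(c);print(c,k['fx'],E[:3,3],E[:3,2])
    for q in ['bracket','top_hole','pin','rack','stub','bearing']:
        if c=='wrist': continue
        for r in env.regions_of(c,q)[:2]: print(c,q,r['rect'],round(r['confidence'],2))
a=cv2.imread('pics/top0.png')
E
```

```text
pics
{'time_s': np.float64(0.0), 'qpos': array([68.817, 18.442, -4.016, 83.176,  1.295, 78.541, -3.261]), 'joint_velocities': array([-0.049,  0.004, -0.028,  0.072,  0.001, -0.073,  0.018]), 'effort': array([ -0.001, -49.129,  -0.404, -31.253,  -0.064,   0.044,   0.   ]), 'tool_pos': array([ 0.243, -0.602,  0.221]), 'tool_rot': array([-179.886,    0.006,   21.992]), 'force': array([ 0.189,  0.611, -0.12 ]), 'wrist_torque': array([-0.063, -0.038, -0.013]), 'grip_width': np.float64(0.087)} 0.0187
top 375.16197588806534 [0.4837 0.0125 1.181 ] [ 0.1219  0.0084 -0.9925]
top bracket [325.8, 198.0, 402.6, 278.5] 0.78
top top_hole [360.7, 218.2, 393.1, 252.5] 0.9
top top_hole [251.6, 196.7, 278.6, 220.9] 0.72
top pin [275.9, 230.1, 282.8, 235.5] 0.63
top rack [251.6, 223.0, 291.9, 242.4] 0.57
top stub [256.4, 229.6, 261.1, 234.0] 0.5
top stub [436.4, 206.7, 449.6, 266.9] 0.27
top bearing [346.5, 252.4, 358.1, 260.9] 0.45
side 402.4814023205625 [ 0.4339 -0.8583  0.6096] [ 0.1631  0.8537 -0.4945]
side bracket [240.4, 243.3, 338.4, 310.2] 0.8
side top_hole [269.8, 250.3, 313.2, 279.0] 0.84
side pin [279.3, 176.8, 285.5, 197.0] 0.49
side rack [269.8, 185.4, 291.6, 221.7] 0.63
side stub [270.6, 246.8, 316.4, 280.9] 0.2
side bearing [252.3, 253.7, 264.4, 266.9] 0.66
side bearing [237.2, 167.6, 285.9, 172.7] 0.25
wrist 313.9839225300528 [ 0.3124 -0.5747  0.3849] [-0.2525 -0.1015 -0.9623]
```

Run:
```python
import cv2,numpy as np
a=cv2.imread('pics/top0.png')[180:300,220:460];b=cv2.imread('pics/side0.png')[150:330,200:380]
a=cv2.resize(a,(800,400),interpolation=2);
b=cv2.resize(b,None,fx=3,fy=3,interpolation=2)
cv2.imwrite('pics/a.png',a);cv2.imwrite('pics/b.png',b)
from h import *
for u,v,z in [(364,238,0),(377,235,.054),(271.7,232.7,.055),(279.4,232.8,.11),(258.7,231.8,.08)]: print(toz('top',u,v,z))
```

```text
[ 0.5130924  -0.14296163  0.        ]
[ 0.52180844 -0.17456556  0.054     ]
[0.51944404 0.14045329 0.055     ]
[0.51805371 0.11226877 0.11      ]
[0.52016494 0.17579328 0.08      ]
```

View pics/a.png

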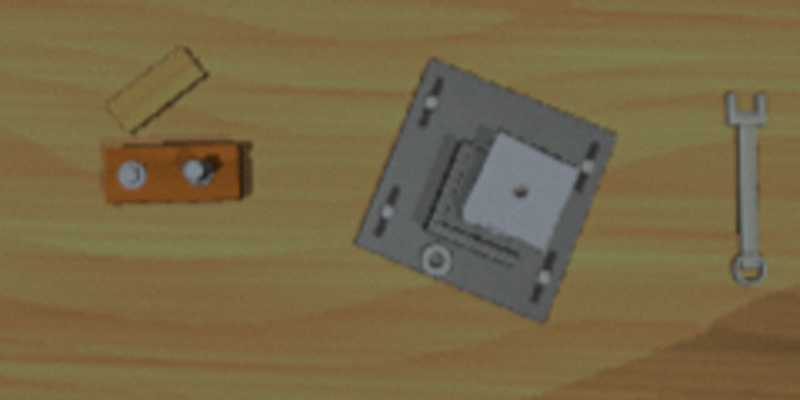

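View pics/b.png

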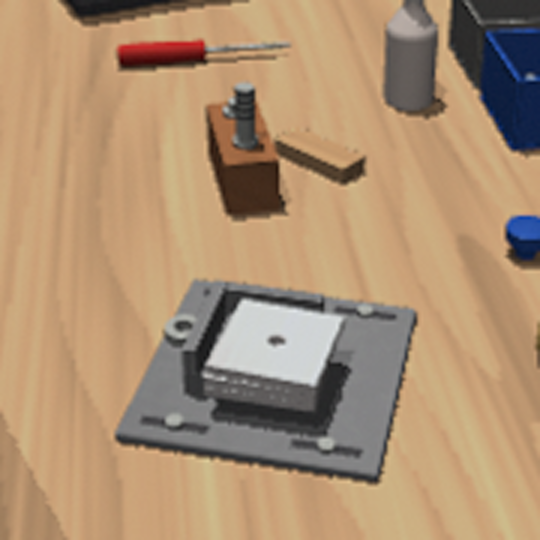

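The pictures show the pin (taller) at top-cam pixel (279,233), with the stub at (259,232). The stack is at (377,235), short of the fences on the +y and -x sides. Bracket yaw is about -22°. Next I move the wrist camera over the nest.

Request:
send_rows(
  plan=[
    [0,36,-26,2,0,0,0],
    [0,36,-26,2,0,0,0],
    [0,36,-26,2,0,0,0],
    [0,36,-26,2,0,0,0],
    [0,36,-26,2,0,0,0],
    [0,36,-26,2,0,0,0],
    [0,36,-26,2,0,0,0],
    [0,36,-26,2,0,0,0],
    [0,36,-26,2,0,0,0],
    [0,36,-26,2,0,0,0],
    [0,36,-26,2,0,0,0],
    [0,0,0,0,0,0,0],
  ],
)

```text
time_s: 1.95
tool_pos: [0.5068, -0.1814, 0.2008]
tool_rot: [-179.9, -0.2, 22.6]
force: [-0.7, 0.8, 0.2]
grip_width: 0.0026
```

Request:
send_rows(
  plan=[
    [0,0,0,0,0,0,-0.134],
    [0,0,0,0,0,0,-0.134],
    [0,0,0,0,0,0,-0.134],
    [0,0,0,0,0,0,-0.134],
    [0,0,0,0,0,0,-0.134],
    [0,0,0,0,0,0,-0.134],
    [0,0,0,0,0,0,0],
    [0,0,0,0,0,0,0],
  ],
)

```text
time_s: 2.75
tool_pos: [0.5033, -0.1896, 0.2006]
tool_rot: [180.0, 0.0, 67.8]
force: [-0.0, -0.3, -0.3]
grip_width: 0.0008
```

Run:
```python
from h import *
im=snap('wrist','w1');o=env.get_obs();print(o['qpos'],o['tool_pos'],o['tool_rot'],K('wrist')[1])
for q in ['top_hole','bracket','bearing']:
    for r in env.regions_of('wrist',q)[:2]: print(q,r['rect'],round(r['confidence'],2))
```

```text
[ 42.97846901   6.98556869 -27.06982863 100.09083513   3.31884104
  73.70076011  -6.97040268] [ 0.50335737 -0.18953113  0.20061182] [1.79991092e+02 1.17246799e-02 6.78803259e+01] [[ 9.26224429e-01 -3.62667919e-01 -1.02860527e-01  5.31454449e-01]
 [-3.76972311e-01 -8.91387912e-01 -2.51633597e-01 -1.20414895e-01]
 [-4.29197278e-04  2.71844755e-01 -9.62341023e-01  3.62929708e-01]
 [ 0.00000000e+00  0.00000000e+00  0.00000000e+00  1.00000000e+00]]
top_hole [288.4, 114.4, 371.7, 201.0] 0.66
bracket [225.2, 37.9, 413.8, 210.0] 0.6
bearing [236.0, 102.6, 262.1, 131.3] 0.79
```

View pics/w1.png

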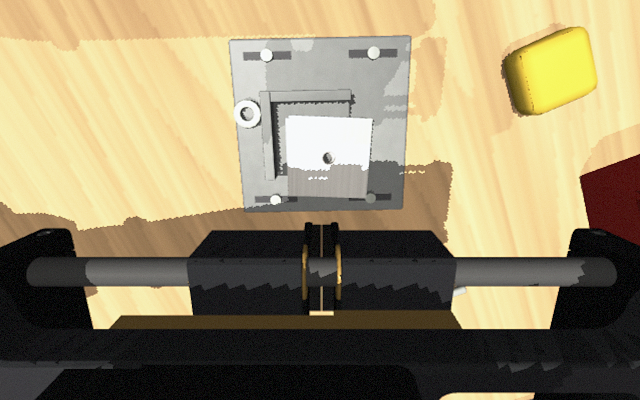

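Run:
```python
import cv2
a=cv2.imread('pics/w1.png')[30:220,222:422]
cv2.imwrite('pics/w1c.png',cv2.resize(a,None,fx=3,fy=3,interpolation=cv2.INTER_CUBIC))
```

```text
(no output)
```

View pics/w1c.png

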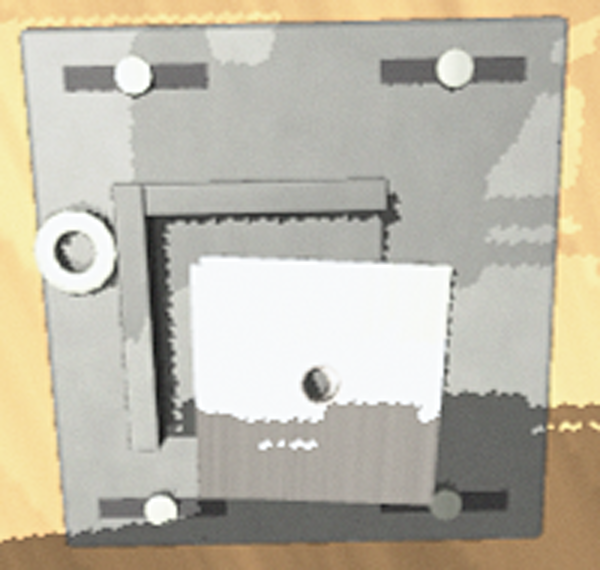

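```bash
cat >> h.py <<'E'
def E2(n):
    return np.load(n)
E
python3 - <<'E'
from h import *
np.set_printoptions(precision=4,suppress=True)
def P(x,y,z): return toz('wrist',222+x/3,30+y/3,z)[:2]
foot=[P(*c,.01) for c in [(22,30),(567,17),(542,538),(68,545)]]
c=np.mean(foot,0);print('foot',c,foot)
ang=lambda a,b:np.degrees(np.arctan2(*(b-a)[::-1]))
print('yaw',ang(foot[0],foot[1]),ang(foot[3],foot[2]),ang(foot[3],foot[0])-90,ang(foot[2],foot[1])-90)
fy=[P(148,213,.052),P(388,209,.052)];fx=[P(147,213,.052),P(160,447,.052)]
print('fence yaw',ang(*fy),ang(fx[1],fx[0])-90)
pl=[P(*q,.054) for q in [(193,257),(452,265),(437,503),(200,500)]]
print('plate',np.mean(pl,0),ang(pl[0],pl[1]),ang(pl[3],pl[2]),ang(pl[3],pl[0])-90,ang(pl[2],pl[1])-90)
print('hole',P(321,383,.054))
y=np.radians(-21.8);R=np.array([[np.cos(y),-np.sin(y)],[np.sin(y),np.cos(y)]])
for n,q in dict(corner=fy[0],fy1=fy[1],fx1=fx[1],plc=np.mean(pl,0),p0=pl[0],p1=pl[1],p2=pl[2],p3=pl[3]).items(): print(n,R.T@(q-c)*1000)
E
```

```text
foot [ 0.5209 -0.1481] [array([ 0.467 , -0.0273]), array([ 0.6413, -0.0936]), array([ 0.5752, -0.2695]), array([ 0.4   , -0.2018])]
yaw -20.80584397087941 -21.143682680624703 -21.005547925999153 -20.607063655673713
fence yaw -21.131521436998657 -21.222126477575387
plate [ 0.5183 -0.1726] -23.770223246936823 -22.797345196860576 -22.07720759740124 -23.19443863019039
hole [ 0.5188 -0.1718]
corner [-48.1102  31.4094]
fy1 [27.9991 32.2974]
fx1 [-47.6579 -44.8957]
plc [  6.7032 -23.705 ]
p0 [-34.0842  17.8449]
p1 [48.6546 14.9986]
p2 [ 46.7185 -64.5386]
p3 [-34.476  -63.1251]
```

Request:
send_rows(
  plan=[
    [0,9,34,0,0,0,-0.02],
    [0,9,34,0,0,0,0],
    [0,9,34,0,0,0,0],
    [0,0,0,40,0,0,0],
    [0,0,0,40,0,0,0],
    [0,0,0,40,0,0,0],
    [0,0,0,40,0,0,0],
    [0,0,0,15,0,0,0],
    [0,0,0,0,0,0,0],
    [0,0,0,0,0,0,0],
  ],
)

```text
time_s: 3.95
tool_pos: [0.6096, -0.2012, 0.0272]
tool_rot: [179.9, -0.0, 69.2]
force: [0.4, -0.6, 0.2]
grip_width: 0.0003
```

```bash
cat >> h.py <<'E'
C0=np.array([.5209,-.1481]);YB=np.radians(-21.)
RB=np.array([[np.cos(YB),-np.sin(YB)],[np.sin(YB),np.cos(YB)]])
def st():
    o=env.get_obs();f=o['force']
    print('B',np.round(RB.T@(o['tool_pos'][:2]-C0)*1000,1),'z',round(o['tool_pos'][2]*1000,1),'rot',np.round(o['tool_rot'],1),'FB',np.round(RB.T@f[:2],1),'fz',round(f[2],1),'t',round(o['time_s'],1),'g',round(o['grip_width'],4),'j7',o['qpos'][6].round(0))
E
python3 -c "
from h import *;st()"
```

```text
B [101.8 -17.8] z 27.2 rot [179.9  -0.   69.2] FB [ 0.6 -0.4] fz 0.2 t 4.0 g 0.0003 j7 -15.0
```

Request:
send_rows(
  plan=[
    [0,0,-10,3,0,0,0],
    [0,0,-8,0,0,0,0],
    [0,0,-4,0,0,0,0],
    [0,0,-3,0,0,0,0],
    [0,0,-3,0,0,0,0],
    [0,0,-3,0,0,0,0],
    [0,0,-2,0,0,0,0],
    [0,0,-2,0,0,0,0],
    [0,0,-2,0,0,0,0],
  ],
)

```text
time_s: 4.85
tool_pos: [0.5736, -0.1878, 0.0225]
tool_rot: [-180.0, 0.0, 69.2]
force: [0.0, -0.2, 0.4]
grip_width: 0.0005
```

Request:
send_rows(
  plan=[
    [0,0,-2,0,0,0,0],
    [0,0,-2,0,0,0,0],
    [0,0,-2,0,0,0,0],
    [0,0,-2,0,0,0,0],
  ],
)

```text
time_s: 5.25
tool_pos: [0.5664, -0.1849, 0.0226]
tool_rot: [180.0, -0.0, 69.2]
force: [0.6, 0.5, 0.6]
grip_width: 0.0004
```

```bash
python3 -c "
from h import *;st()"
```

```text
B [ 55.6 -18.1] z 22.6 rot [180.   -0.   69.2] FB [0.4 0.7] fz 0.6 t 5.2 g 0.0004 j7 -15.0
```

Request:
send_rows(
  plan=[
    [0,0,-2,0,0,0,0],
    [0,0,-2,0,0,0,0],
    [0,0,-2,0,0,0,0],
  ],
)

```text
time_s: 5.55
tool_pos: [0.561, -0.1829, 0.0227]
tool_rot: [179.9, -0.0, 69.2]
force: [1.0, -1.4, -1.5]
grip_width: 0.0004
```

Request:
send_rows(
  plan=[
    [0,0,-1.5,0,0,0,0],
    [0,0,-1.5,0,0,0,0],
  ],
)

```text
time_s: 5.75
tool_pos: [0.558, -0.182, 0.0227]
tool_rot: [180.0, 0.0, 69.2]
force: [1.1, -1.6, -0.9]
grip_width: 0.0005
```

Request:
send_rows(
  plan=[
    [0,0,-1.5,0,0,0,0],
    [0,0,-1.5,0,0,0,0],
  ],
)

```text
time_s: 5.95
tool_pos: [0.5552, -0.1808, 0.0227]
tool_rot: [180.0, 0.0, 69.2]
force: [1.6, -0.1, 0.2]
grip_width: 0.0001
```

```bash
python3 -c "
from h import *;st();snap('wrist','w2')"
```

```text
B [ 43.7 -18.3] z 22.7 rot [180.    0.   69.2] FB [1.6 0.5] fz 0.2 t 6.0 g 0.0001 j7 -15.0
```

View pics/w2.png

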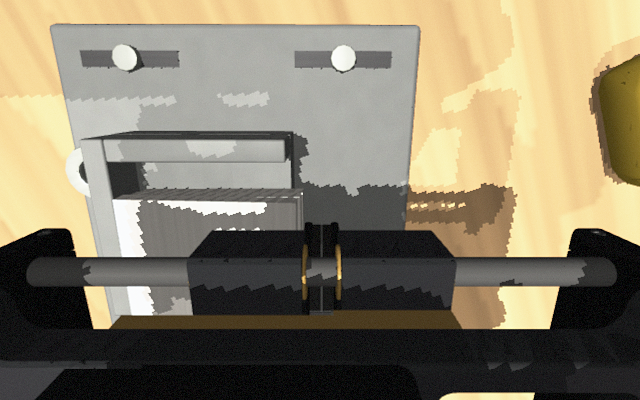

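The stack is moving: the top plate's left edge is at u≈115, near the fence, and its far edge is at v≈200. I'll continue in small steps.

Request:
send_rows(
  plan=[
    [0,0,-1,0,0,0,0],
    [0,0,-1,0,0,0,0],
  ],
)

```text
time_s: 6.2
tool_pos: [0.5545, -0.18, 0.0229]
tool_rot: [179.8, -0.0, 69.2]
force: [6.0, -1.1, -1.0]
grip_width: 0.0001
```

Request:
send_rows(
  plan=[
    [0,0,-1,0,0,0,0],
    [0,0,-1,0,0,0,0],
  ],
)

```text
time_s: 6.4
tool_pos: [0.5545, -0.1794, 0.0238]
tool_rot: [179.6, -0.1, 69.2]
force: [9.5, -1.4, -0.7]
grip_width: 0.0005
```

```bash
python3 -c "
from h import *;st()"
```

```text
B [ 42.6 -17.2] z 23.8 rot [ 1.796e+02 -1.000e-01  6.920e+01] FB [9.3 2.1] fz -0.7 t 6.4 g 0.0005 j7 -15.0
```

Request:
send_rows(
  plan=[
    [0,0,-1,0,0,0,0],
    [0,0,0,0,0,0,0],
  ],
)

```text
time_s: 6.6
tool_pos: [0.5546, -0.1794, 0.0243]
tool_rot: [179.5, -0.1, 69.2]
force: [9.7, -1.8, 0.4]
grip_width: 0.0006
```

Request:
send_rows(
  plan=[
    [0,0,6,0,0,0,0],
    [0,0,15,0,0,0,0],
    [0,0,15,0,0,0,0],
    [0,0,0,-35,0,0,0],
    [0,0,0,-35,0,0,0],
    [0,-27,-28,0,0,0,0],
    [0,-27,-28,0,0,0,0],
    [0,-27,-28,0,0,0,0],
    [0,0,0,0,0,0,0],
  ],
)

```text
time_s: 7.5
tool_pos: [0.4701, -0.2406, 0.0913]
tool_rot: [-179.6, 0.2, 68.8]
force: [-0.3, -0.3, -0.3]
grip_width: -0.0001
```

```bash
python3 -c "
from h import *;st();snap('wrist','w3')
for r in env.regions_of('wrist','top_hole'): print(r['rect'],r['confidence'])"
```

```text
B [ -14.3 -104.6] z 91.3 rot [-179.6    0.2   68.8] FB [-0.2 -0.4] fz -0.3 t 7.5 g -0.0001 j7 -2.0
[260.7, 17.7, 399.6, 160.9] 0.87
```

View pics/w3.png

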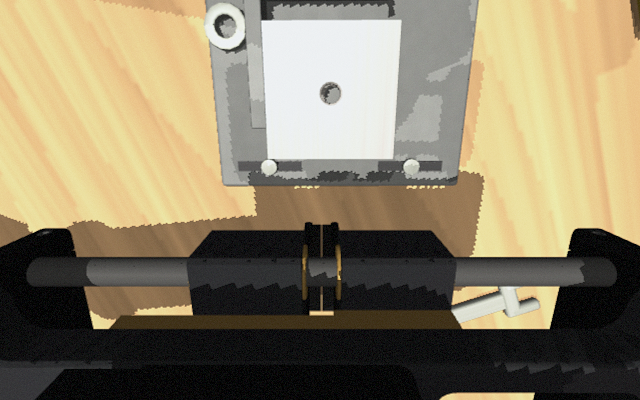

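Request:
send_rows(
  plan=[
    [0,3,6,35,0,0,0],
    [0,3,0,32,0,0,0],
    [0,6,0,0,0,0,0],
    [0,5,0,0,0,0,0],
    [0,4,0,0,0,0,0],
    [0,3,0,0,0,0,0],
    [0,3,0,0,0,0,0],
    [0,2,0,0,0,0,0],
  ],
)

```text
time_s: 8.4
tool_pos: [0.4933, -0.2148, 0.0271]
tool_rot: [179.8, 0.2, 69.1]
force: [-1.7, -6.3, 4.2]
grip_width: 0.0004
```

Request:
send_rows(
  plan=[
    [0,2,0,0,0,0,0],
    [0,2,0,0,0,0,0],
    [0,2,0,0,0,0,0],
  ],
)

```text
time_s: 8.7
tool_pos: [0.4952, -0.2097, 0.027]
tool_rot: [179.8, 0.2, 69.1]
force: [-1.6, -5.7, 5.0]
grip_width: 0.0005
```

Request:
send_rows(
  plan=[
    [0,2,0,0,0,0,0],
    [0,2,0,0,0,0,0],
    [0,1,0,0,0,0,0],
  ],
)

```text
time_s: 9.0
tool_pos: [0.4971, -0.2049, 0.0271]
tool_rot: [179.8, 0.2, 69.1]
force: [-2.5, -5.0, 4.3]
grip_width: 0.0004
```

```bash
python3 -c "
from h import *;st()"
```

```text
B [ -1.9 -61.6] z 27.1 rot [179.8   0.2  69.1] FB [-0.6 -5.6] fz 4.3 t 9.0 g 0.0004 j7 -9.0
```

Request:
send_rows(
  plan=[
    [0,1,0,0,0,0,0],
    [0,1,0,0,0,0,0],
  ],
)

```text
time_s: 9.2
tool_pos: [0.4975, -0.2036, 0.0271]
tool_rot: [179.8, 0.2, 69.1]
force: [-2.6, -7.8, 5.8]
grip_width: 0.0008
```

Request:
send_rows(
  plan=[
    [0,1,0,0,0,0,0],
    [0,1,0,0,0,0,0],
  ],
)

```text
time_s: 9.4
tool_pos: [0.4975, -0.2034, 0.0271]
tool_rot: [179.9, 0.3, 69.1]
force: [-3.7, -11.1, 5.0]
grip_width: 0.0003
```

Request:
send_rows(
  plan=[
    [0,1,0,0,0,0,0],
    [0,0,0,0,0,0,0],
  ],
)

```text
time_s: 9.6
tool_pos: [0.4975, -0.2034, 0.0271]
tool_rot: [179.9, 0.4, 69.0]
force: [-3.2, -9.7, 5.5]
grip_width: 0.0003
```

```bash
python3 -c "
from h import *;st()"
```

```text
B [ -2. -60.] z 27.1 rot [179.9   0.4  69. ] FB [  0.4 -10.2] fz 5.5 t 9.6 g 0.0003 j7 -10.0
```

Request:
send_rows(
  plan=[
    [0,-8,0,0,0,0,0],
    [0,-15,0,0,0,0,0],
    [0,0,0,-35,0,0,0],
    [0,0,0,-35,0,0,0],
    [0,25,27,0,0,0,0],
    [0,25,27,0,0,0,0],
    [0,25,26,0,0,0,0],
    [0,0,0,0,0,0,0],
    [0,0,0,35,0,0,0],
    [0,0,0,35,0,0,0],
    [0,0,0,0,0,0,0],
  ],
)

```text
time_s: 10.7
tool_pos: [0.5868, -0.176, 0.0206]
tool_rot: [-179.4, -0.0, 69.2]
force: [-0.6, -0.0, -0.9]
grip_width: 0.0008
```

```bash
python3 -c "
from h import *;st()"
```

```text
B [71.5 -2.5] z 20.6 rot [-179.4   -0.    69.2] FB [-0.5 -0.2] fz -0.9 t 10.7 g 0.0008 j7 -17.0
```

Request:
send_rows(
  plan=[
    [0,-5,-8,-4,0,0,0],
    [0,0,-8,0,0,0,0],
    [0,0,-4,0,0,0,0],
    [0,0,-3,0,0,0,0],
    [0,0,-2,0,0,0,0],
    [0,0,-2,0,0,0,0],
  ],
)

```text
time_s: 11.3
tool_pos: [0.5647, -0.1726, 0.03]
tool_rot: [179.9, 0.0, 69.2]
force: [-0.1, -0.5, 0.5]
grip_width: 0.0001
```

Request:
send_rows(
  plan=[
    [0,0,-1,0,0,0,0],
    [0,0,-1,0,0,0,0],
  ],
)

```text
time_s: 11.5
tool_pos: [0.5627, -0.1718, 0.0295]
tool_rot: [180.0, 0.0, 69.2]
force: [0.5, 0.2, 0.3]
grip_width: 0.0003
```

Request:
send_rows(
  plan=[
    [0,0,-1,0,0,0,0],
    [0,0,-1,0,0,0,0],
  ],
)

```text
time_s: 11.7
tool_pos: [0.5608, -0.1711, 0.0294]
tool_rot: [-180.0, -0.0, 69.2]
force: [-0.8, -0.3, -0.3]
grip_width: 0.0005
```

```bash
python3 -c "
from h import *;st()"
```

```text
B [45.5 -7.2] z 29.4 rot [-180.    -0.    69.2] FB [-0.6 -0.6] fz -0.3 t 11.7 g 0.0005 j7 -16.0
```

Request:
send_rows(
  plan=[
    [0,0,-1,3,0,0,0],
    [0,0,-1,0,0,0,0],
    [0,0,-1,0,0,0,0],
  ],
)

```text
time_s: 12.0
tool_pos: [0.5579, -0.1701, 0.0263]
tool_rot: [180.0, 0.0, 69.2]
force: [1.4, -0.4, -1.7]
grip_width: 0.0002
```

Request:
send_rows(
  plan=[
    [0,0,-1,0,0,0,0],
    [0,0,-1,0,0,0,0],
  ],
)

```text
time_s: 12.2
tool_pos: [0.5573, -0.1699, 0.027]
tool_rot: [179.8, -0.0, 69.2]
force: [4.3, -1.8, -1.8]
grip_width: 0.0007
```

Request:
send_rows(
  plan=[
    [0,0,-1,0,0,0,0],
    [0,0,0,0,0,0,0],
  ],
)

```text
time_s: 12.4
tool_pos: [0.5573, -0.1698, 0.0276]
tool_rot: [179.7, -0.0, 69.2]
force: [4.0, -2.5, -0.5]
grip_width: 0.0002
```

```bash
python3 -c "
from h import *;st()"
```

```text
B [41.8 -7.2] z 27.6 rot [179.7  -0.   69.2] FB [ 4.6 -0.9] fz -0.5 t 12.4 g 0.0002 j7 -16.0
```

Request:
send_rows(
  plan=[
    [0,0,-1.5,0,0,0,0],
    [0,0,-1,0,0,0,0],
  ],
)

```text
time_s: 12.6
tool_pos: [0.5573, -0.1698, 0.0285]
tool_rot: [179.4, -0.0, 69.2]
force: [10.5, -4.4, -1.6]
grip_width: 0.0005
```

Request:
send_rows(
  plan=[
    [0,0,6,0,0,0,0],
    [0,0,15,0,0,0,0],
    [0,0,0,-45,0,0,0],
    [0,0,0,-45,0,0,0],
    [0,-27,-24,0,0,0,0],
    [0,-27,-24,0,0,0,0],
    [0,-27,-22,0,0,0,0],
    [0,0,0,0,0,0,0],
    [0,0,0,0,0,0,0],
  ],
)

```text
time_s: 13.5
tool_pos: [0.4774, -0.2266, 0.1165]
tool_rot: [-179.9, 0.0, 69.1]
force: [0.6, -0.1, 0.5]
grip_width: 0.0004
```

```bash
python3 -c "
from h import *;st();im=snap('wrist','w4');k,E=K('wrist');np.save('w4E',E)
for r in env.regions_of('wrist','top_hole'): print(r['rect'],r['confidence'])
a=im[:215,200:460,::-1];cv2.imwrite('pics/w4c.png',cv2.resize(a,(780,645)[:2] if 0 else (720,595),interpolation=cv2.INTER_CUBIC))"
```

```text
B [-12.4 -88.9] z 116.5 rot [-179.9    0.    69.1] FB [0.5 0.1] fz 0.5 t 13.5 g 0.0004 j7 -3.0
[267.7, 29.2, 390.8, 155.2] 0.61
```

View pics/w4c.png

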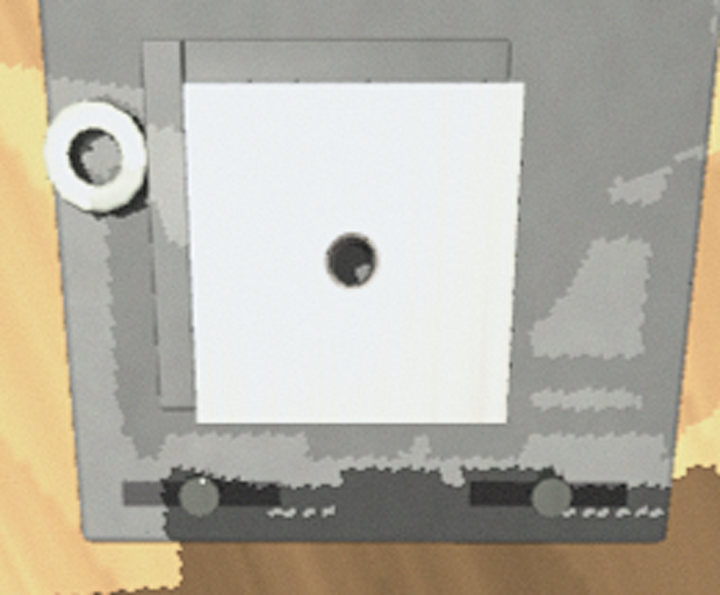

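The stack is square against both fences, and the hole is dark and open at crop (352,260). Next is the pin.

Request:
send_rows(
  plan=[
    [0,0,0,-40,0,0,0],
    [40,40,-13,-14,0,0,0],
    [40,44,-14,-14,0,0,0],
    [40,44,-14,-8,0,0,0],
    [40,44,-14,-8,0,0,0],
    [40,44,-14,0,0,0,0],
    [40,44,-14,0,0,0,0],
    [40,0,0,0,0,0,0],
    [40,0,0,0,0,0,0],
  ],
)

```text
time_s: 14.5
tool_pos: [0.4931, 0.0487, 0.2006]
tool_rot: [-180.0, -0.0, 69.5]
force: [0.7, -0.9, -0.2]
grip_width: 0.0391
```

Run:
```python
from h import *
np.set_printoptions(precision=4,suppress=True)
st();im=snap('wrist','w5');print(env.get_obs()['tool_pos'])
for q in ['pin','pin_collar','stub','rack']:
    for r in env.regions_of('wrist',q)[:2]: print(q,r['rect'],r['confidence'])
k,Ew=K('wrist');E4=np.load('w4E.npy')
def P(x,y,z):
    d=E4[:3,:3]@np.array([(200+x/2.769-k['cx'])/k['fx'],(y/2.767-k['cy'])/k['fy'],1]);o=E4[:3,3];return (o+d*(z-o[2])/d[2])[:2]
pl=[P(*q,.054) for q in [(184,83),(524,83),(507,423),(197,423)]]
print('plate ctr',np.mean(pl,0),'hole',P(352,260,.054),'B',RB.T@(np.mean(pl,0)-C0)*1e3)
d=pl[1]-pl[0];print(np.linalg.norm(d),np.degrees(np.arctan2(d[1],d[0])))
d=pl[0]-pl[3];print(np.linalg.norm(d),np.degrees(np.arctan2(d[1],d[0]))-90)
np.save('w5E',Ew)
```

```text
B [-96.4 173.7] z 200.6 rot [-180.    -0.    69.5] FB [ 1.  -0.6] fz -0.2 t 14.5 g 0.0391 j7 -30.0
[0.4931 0.0468 0.2004]
pin [316.2, 89.8, 342.9, 117.6] 0.62
pin_collar [317.2, 92.3, 343.7, 112.2] 0.78
stub [288.9, 22.0, 319.6, 55.4] 0.56
rack [267.2, 0.1, 367.4, 147.5] 0.72
plate ctr [ 0.5108 -0.1525] hole [ 0.5107 -0.1521] B [-7.8688 -7.7838]
0.07984992036446359 -20.8281795117175
0.08027377401995532 -21.109074246515945
```

View pics/w5.png

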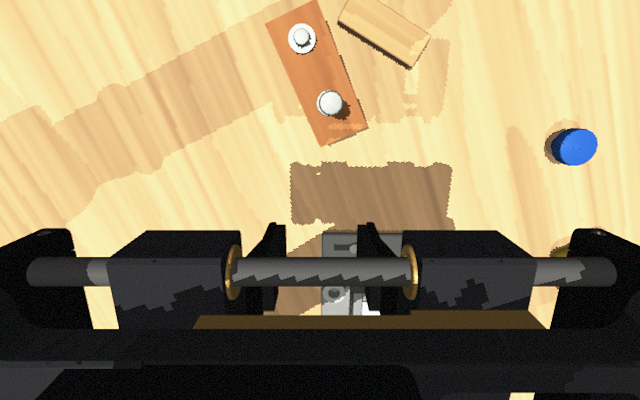

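The pin's handle top is at (331,102) and the stub is at (302,38). I'll move closer for a second view so I can triangulate.

Request:
send_rows(
  plan=[
    [40,0,0,20,0,0,0],
    [40,15,0,20,0,0,0],
    [40,0,0,0,0,0,0],
  ],
)

```text
time_s: 15.05
tool_pos: [0.4968, 0.0605, 0.1583]
tool_rot: [-179.7, 0.0, 69.2]
force: [-0.5, 1.3, -1.1]
grip_width: 0.04
```

Run:
```python
from h import *
np.set_printoptions(precision=4,suppress=True)
st();print(env.get_obs()['tool_pos']);k,E=K('wrist');im=snap('wrist','w6')
ims={'w5':cv2.imread('pics/w5.png'),'w6':im[:,:,::-1]}
for q in ['pin']:
    for r in env.regions_of('wrist',q)[:2]: print(q,r['rect'],r['confidence'])
k['E']=E
u,v=np.mean(np.array(r['rect'])[[0,2]]),np.mean(np.array(r['rect'])[[1,3]])
a=ims['w5'][80:130,300:365];b=ims['w6'][max(0,int(v)-35):int(v)+35,int(u)-45:int(u)+45]
print('b origin',int(u)-45,max(0,int(v)-35))
f=lambda x:cv2.resize(x,(390,300),interpolation=cv2.INTER_CUBIC)
cv2.imwrite('pics/w56.png',np.hstack([f(a),f(b)]));np.save('w6E',E)
```

```text
B [-97.3 186.1] z 158.3 rot [-179.7    0.    69.2] FB [-0.9  1. ] fz -1.1 t 15.1 g 0.04 j7 -34.0
[0.4968 0.0605 0.1583]
pin [315.1, 106.7, 347.8, 139.0] 0.92
b origin 286 87
```

View pics/w56.png

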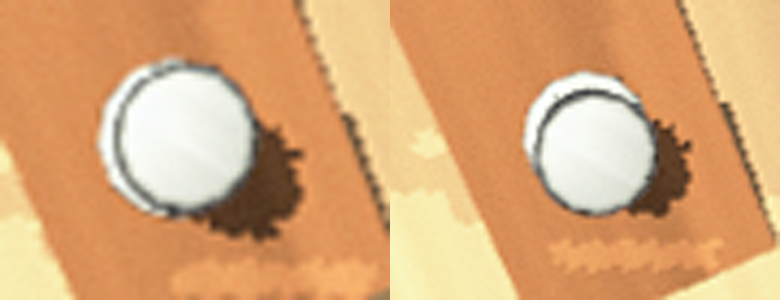

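Run:
```python
from h import *
np.set_printoptions(precision=4,suppress=True)
k,_=K('wrist');A=[];b=[];obs=[(np.load('w5E.npy'),331.,102.8,11.5),(np.load('w6E.npy'),333.65,122.5,13.5)]
for E,u,v,r in obs:
    d=E[:3,:3]@np.array([(u-k['cx'])/k['fx'],(v-k['cy'])/k['fy'],1]);o=E[:3,3]
    n=d/np.linalg.norm(d);M=np.eye(3)-np.outer(n,n);A.append(M);b.append(M@o)
    print('z115',(o+d*(.115-o[2])/d[2]),'depth by radius -> z',(o+d*(k['fx']*.009/r)))
p=np.linalg.lstsq(np.vstack(A),np.hstack(b),rcond=None)[0];print('tri',p)
k2,E2_=K('top');print('top',toz('top',279.4,232.8,.1),proj('top',[.5197,.1136,.115]),'side',proj('side',[p[0],p[1],.115]))
o=env.get_obs();t=o['tool_pos'];y=np.radians(o['tool_rot'][2])
g=obs[1];E=g[0];d=E[:3,:3]@np.array([(g[1]-k['cx'])/k['fx'],(g[2]-k['cy'])/k['fy'],1]);q=E[:3,3]+d*(.115-E[2,3])/d[2]
D=(q-t)[:2]*1e3;print('tool dx,dy',D@[np.cos(y),np.sin(y)],D@[np.sin(y),-np.cos(y)])
```

```text
z115 [0.5265 0.1117 0.115 ] depth by radius -> z [0.5267 0.1116 0.1074]
z115 [0.5261 0.1161 0.115 ] depth by radius -> z [0.5262 0.1155 0.1067]
tri [0.5276 0.1112 0.0471]
top [0.5184 0.1132 0.1   ] [278.7921 232.1422] side [282.0452 178.9064]
tool dx,dy 62.76784206595295 5.938787441922881
```

```bash
cat >> h.py <<'E'
def ray(E,k,u,v,z):
    d=E[:3,:3]@np.array([(u-k['cx'])/k['fx'],(v-k['cy'])/k['fy'],1]);o=E[:3,3];return o+d*(z-o[2])/d[2]
def circ(im,u,v,r,p2=12):
    g=cv2.resize(im[int(v)-40:int(v)+40,int(u)-40:int(u)+40],None,fx=4,fy=4,interpolation=cv2.INTER_CUBIC)
    c=cv2.HoughCircles(cv2.cvtColor(g,cv2.COLOR_RGB2GRAY),cv2.HOUGH_GRADIENT_ALT if 0 else cv2.HOUGH_GRADIENT,1,200,param1=120,param2=p2,minRadius=int(4*r*.85),maxRadius=int(4*r*1.15))
    return None if c is None else np.array([int(u)-40+c[0,0,0]/4,int(v)-40+c[0,0,1]/4,c[0,0,2]/4])
E
python3 - <<'E'
from h import *
np.set_printoptions(precision=4,suppress=True)
for i in range(2):
    print(env.get_obs()['tool_pos']);k,E=K('wrist');im=snap('wrist','w7');c=circ(im,333,123,13.5);print(c,ray(E,k,c[0],c[1],.115),ray(K('wrist')[1],k,c[0],c[1],.115))
im=cv2.imread('pics/w6.png')[:,:,::-1].copy();print(circ(im,333,123,13.5))
E
```

```text
[0.4982 0.0595 0.1606]
[331.375 121.625  13.7  ] [0.5266 0.1158 0.115 ] [0.5271 0.1155 0.115 ]
[0.4987 0.0593 0.1612]
[329.625 121.625  12.875] [0.5261 0.116  0.115 ] [0.5264 0.1159 0.115 ]
[333.625 122.875  13.15 ]
```

Request:
send_rows(
  plan=[
    [50,31,3,0,0,0,0],
    [50,31,3,0,0,0,0],
    [50,0,0,0,0,0,0],
    [50,0,0,0,0,0,0],
    [50,0,0,0,0,0,0],
    [50,0,0,0,0,0,0],
  ],
)

```text
time_s: 15.85
tool_pos: [0.5259, 0.1144, 0.1607]
tool_rot: [180.0, 0.1, 69.1]
force: [0.9, -0.6, -0.5]
grip_width: 0.0501
```

Run:
```python
from h import *
np.set_printoptions(precision=4,suppress=True)
for i in range(4): o=env.get_obs();print(o['tool_pos'],o['tool_rot'],K('wrist')[1][:3,3]);im=snap('wrist','w8')
print(proj('wrist',[.5264,.1158,.115]))
```

```text
[0.5259 0.1144 0.1607] [179.9657   0.0579  69.0838] [0.5526 0.1842 0.323 ]
[0.5259 0.1146 0.1607] [179.968    0.054   69.0979] [0.5525 0.1844 0.323 ]
[0.5259 0.1148 0.1607] [179.9712   0.0426  69.1081] [0.5525 0.1846 0.3229]
[0.526  0.115  0.1607] [179.9718   0.0325  69.1259] [0.5525 0.1848 0.3229]
[321.6095 212.0571]
```

View pics/w8.png

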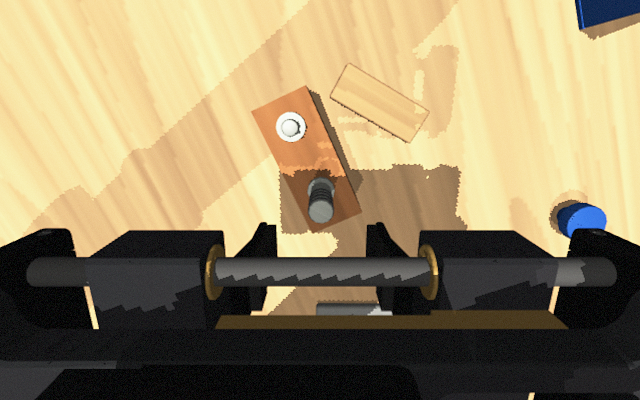

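The pin's top shows at (320,212), and the prediction was (321.6,212). I'll descend and grip.

Request:
send_rows(
  plan=[
    [50,1,0,25,0,0,0],
    [50,0,0,25,0,0,0],
    [50,0,0,20,0,0,0],
    [50,0,0,12,0,0,0],
    [50,0,0,0,0,0,0],
  ],
)

```text
time_s: 16.55
tool_pos: [0.5251, 0.1164, 0.077]
tool_rot: [-179.8, 0.1, 69.2]
force: [0.5, -0.8, -0.3]
grip_width: 0.0499
```

Request:
send_rows(
  grip_force=15,
  plan=[
    [22,0,0,0,0,0,0],
    [22,0,0,0,0,0,0],
    [22,0,0,0,0,0,0],
  ],
)

```text
time_s: 16.85
tool_pos: [0.5271, 0.117, 0.0796]
tool_rot: [179.9, -0.0, 69.2]
force: [0.1, -0.2, -0.4]
grip_width: 0.0333
```

Request:
send_rows(
  plan=[
    [10,0,0,0,0,0,0],
    [10,0,0,0,0,0,0],
    [10,0,0,0,0,0,0],
  ],
)

```text
time_s: 17.15
tool_pos: [0.5265, 0.1169, 0.0789]
tool_rot: [180.0, -0.0, 69.2]
force: [0.1, -0.2, 1.8]
grip_width: 0.0172
```

Run:
```python
from h import *
st();print(env.get_obs()['tool_pos'])
```

```text
B [-89.7 249.4] z 78.9 rot [180.   -0.   69.2] FB [ 0.2 -0.1] fz 1.8 t 17.1 g 0.0172 j7 -46.0
[0.52651466 0.11690646 0.07887155]
```

Request:
send_rows(
  grip_force=20,
  plan=[
    [10,0,0,-10,0,0,0],
    [10,0,0,-15,0,0,0],
    [10,0,0,-20,0,0,0],
    [10,0,0,-20,0,0,0],
    [10,0,0,-20,0,0,0],
    [10,0,0,0,0,0,0],
  ],
)

```text
time_s: 17.75
tool_pos: [0.5285, 0.1177, 0.1674]
tool_rot: [179.7, -0.1, 69.2]
force: [-0.4, -0.4, -0.9]
grip_width: 0.0172
```

Run:
```python
from h import *
st();o=env.get_obs();t=o['tool_pos'];print(t);y=np.radians(69.2)
D=(np.array([.5108,-.1525])-t[:2])*1e3;print('tool dx,dy',D@[np.cos(y),np.sin(y)],D@[np.sin(y),-np.cos(y)])
snap('side','s1')
for r in env.regions_of('side','pin'): print(r['rect'],r['confidence'])
print(proj('side',[t[0],t[1],t[2]-.066]),proj('side',[t[0],t[1],t[2]-.024]))
```

```text
B [-88.1 250.8] z 167.4 rot [ 1.797e+02 -1.000e-01  6.920e+01] FB [-0.3 -0.5] fz -0.9 t 17.8 g 0.0172 j7 -43.0
[0.52851124 0.11767382 0.16744239]
tool dx,dy -258.85480860978765 79.38368753114479
[279.3, 147.1, 284.9, 182.3] 0.62
[273.3, 181.5, 280.6, 191.6] 0.31
[282.22242571 182.24801218] [281.96109332 168.33105893]
```

Request:
send_rows(
  plan=[
    [10,-20,6,0,0,0,0],
    [10,-37,11,0,0,0,0],
    [10,-37,12,0,0,0,0],
    [10,-37,11,0,0,0,0],
    [10,-37,12,0,0,0,0],
    [10,-37,11,0,0,0,0],
    [10,-34,10,0,0,0,0],
    [10,-20,6,0,0,0,0],
    [10,0,0,0,0,0,0],
    [10,0,0,0,0,0,0],
    [10,0,0,0,0,0,0],
    [10,0,0,0,0,0,0],
  ],
)

```text
time_s: 19.05
tool_pos: [0.5084, -0.1515, 0.1634]
tool_rot: [-180.0, -0.0, 69.4]
force: [0.8, -0.2, -0.9]
grip_width: 0.0173
```

```bash
cat >> h.py <<'E'
def toh(H=(.5108,-.1525)):
    st();o=env.get_obs();t=o['tool_pos'];y=np.radians(o['tool_rot'][2]);D=(np.array(H)-t[:2])*1e3
    print(t.round(4),'tool dx,dy',D@[np.cos(y),np.sin(y)],D@[np.sin(y),-np.cos(y)])
E
python3 - <<'E'
from h import *
toh()
E
```

```text
B [-10.4  -7.7] z 163.4 rot [-180.    -0.    69.4] FB [0.8 0.1] fz -0.9 t 19.1 g 0.0173 j7 -11.0
[ 0.5084 -0.1515  0.1634] tool dx,dy -0.08650528308646127 2.5932945462295276
```

Request:
send_rows(
  plan=[
    [10,0,2.5,10,0,0,0],
    [10,0,0,10,0,0,0],
    [10,0,0,10,0,0,0],
    [10,0,0,4,0,0,0],
    [10,0,0,0,0,0,0],
    [10,0,0,0,0,0,0],
  ],
)

```text
time_s: 19.65
tool_pos: [0.5106, -0.1542, 0.1295]
tool_rot: [-180.0, -0.0, 69.2]
force: [1.2, 0.5, -1.1]
grip_width: 0.0176
```

Run:
```python
from h import *
toh()
im=snap('side','s2');w=snap('wrist','w9');a=cv2.resize(im[215:315,235:345,::-1],(550,500),interpolation=cv2.INTER_CUBIC);cv2.imwrite('pics/s2c.png',a)
```

```text
B [-7.5 -9.4] z 129.5 rot [-180.    -0.    69.2] FB [1.  0.9] fz -1.1 t 19.6 g 0.0176 j7 -12.0
[ 0.5106 -0.1542  0.1295] tool dx,dy 1.63232046516079 -0.3949736220325571
```

View pics/s2c.png

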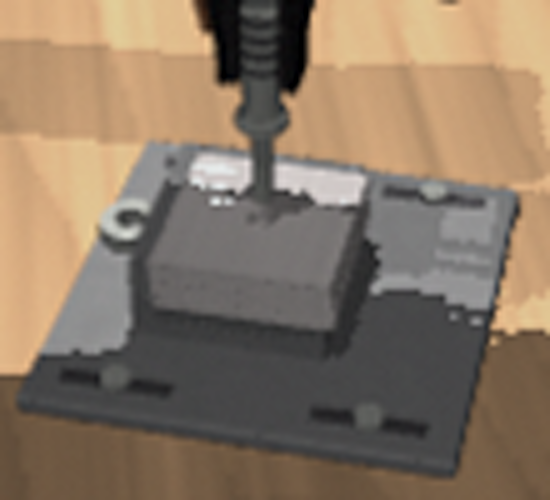

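The tip is just above the hole, at crop (262,205) against (260,215). Now I feel it down.

Request:
send_rows(
  plan=[
    [10,1.5,-0.4,2,0,0,0],
    [10,0,0,2,0,0,0],
    [10,0,0,2,0,0,0],
    [10,0,0,1,0,0,0],
    [10,0,0,0,0,0,0],
  ],
)

```text
time_s: 20.25
tool_pos: [0.5106, -0.1527, 0.1223]
tool_rot: [-180.0, 0.0, 69.2]
force: [-0.9, -0.2, -0.6]
grip_width: 0.0174
```

Request:
send_rows(
  plan=[
    [10,0,0,1,0,0,0],
    [10,0,0,1,0,0,0],
    [10,0,0,1,0,0,0],
  ],
)

```text
time_s: 20.55
tool_pos: [0.5107, -0.1527, 0.1195]
tool_rot: [180.0, 0.0, 69.2]
force: [-0.8, -0.5, -1.5]
grip_width: 0.0169
```

Request:
send_rows(
  plan=[
    [10,0,0,1,0,0,0],
    [10,0,0,1,0,0,0],
  ],
)

```text
time_s: 20.75
tool_pos: [0.5107, -0.1527, 0.1175]
tool_rot: [180.0, 0.0, 69.2]
force: [0.5, -0.9, -1.0]
grip_width: 0.0174
```

Run:
```python
from h import *
toh()
```

```text
B [-7.9 -7.9] z 117.5 rot [180.    0.   69.2] FB [ 0.8 -0.7] fz -1.0 t 20.8 g 0.0174 j7 -13.0
[ 0.5107 -0.1527  0.1175] tool dx,dy 0.17386711168927776 0.033985717992435105
```

Request:
send_rows(
  plan=[
    [10,0,0,1,0,0,0],
    [10,0,0,1,0,0,0],
    [10,0,0,1,0,0,0],
  ],
)

```text
time_s: 21.05
tool_pos: [0.5107, -0.1526, 0.1144]
tool_rot: [-180.0, 0.0, 69.2]
force: [0.5, 0.6, -1.6]
grip_width: 0.0171
```

Request:
send_rows(
  plan=[
    [10,0,0,1.5,0,0,0],
    [10,0,0,1.5,0,0,0],
    [10,0,0,1,0,0,0],
  ],
)

```text
time_s: 21.35
tool_pos: [0.5107, -0.1526, 0.1104]
tool_rot: [-180.0, 0.0, 69.2]
force: [0.8, -0.2, -1.5]
grip_width: 0.0173
```

Request:
send_rows(
  plan=[
    [10,0,0,1.5,0,0,0],
    [10,0,0,1.5,0,0,0],
    [10,0,0,1,0,0,0],
  ],
)

```text
time_s: 21.65
tool_pos: [0.5106, -0.1526, 0.1064]
tool_rot: [-180.0, 0.0, 69.2]
force: [0.0, -0.2, -0.3]
grip_width: 0.0174
```

Request:
send_rows(
  plan=[
    [10,0,0,1.5,0,0,0],
    [10,0,0,1.5,0,0,0],
    [10,0,0,1,0,0,0],
  ],
)

```text
time_s: 21.95
tool_pos: [0.5107, -0.1526, 0.1024]
tool_rot: [-180.0, 0.0, 69.2]
force: [0.2, 0.8, -1.5]
grip_width: 0.0176
```

Request:
send_rows(
  plan=[
    [10,0,0,1.5,0,0,0],
    [10,0,0,1.5,0,0,0],
    [10,0,0,1,0,0,0],
  ],
)

```text
time_s: 22.25
tool_pos: [0.5106, -0.1526, 0.0984]
tool_rot: [-180.0, 0.0, 69.2]
force: [-0.1, 0.0, -1.5]
grip_width: 0.0174
```

Run:
```python
from h import *
toh()
```

```text
B [-7.9 -7.9] z 98.4 rot [-180.     0.    69.2] FB [-0.1  0. ] fz -1.5 t 22.2 g 0.0174 j7 -13.0
[ 0.5106 -0.1526  0.0984] tool dx,dy 0.17326662893375464 0.09646064594418315
```

Request:
send_rows(
  plan=[
    [10,0,0,1,0,0,0],
    [10,0,0,1,0,0,0],
    [10,0,0,1,0,0,0],
  ],
)

```text
time_s: 22.55
tool_pos: [0.5107, -0.1526, 0.0955]
tool_rot: [180.0, 0.0, 69.2]
force: [-0.6, 1.0, -1.2]
grip_width: 0.0175
```

Request:
send_rows(
  plan=[
    [10,0,0,1,0,0,0],
    [10,0,0,1,0,0,0],
    [10,0,0,1,0,0,0],
  ],
)

```text
time_s: 22.85
tool_pos: [0.5107, -0.1527, 0.0925]
tool_rot: [180.0, 0.0, 69.2]
force: [0.7, -0.8, -1.1]
grip_width: 0.0174
```

Request:
send_rows(
  plan=[
    [10,0,0,1.5,0,0,0],
    [10,0,0,1.5,0,0,0],
    [10,0,0,1,0,0,0],
  ],
)

```text
time_s: 23.15
tool_pos: [0.5107, -0.1526, 0.0884]
tool_rot: [-180.0, 0.0, 69.2]
force: [-0.2, 0.5, -1.6]
grip_width: 0.0177
```

Request:
send_rows(
  plan=[
    [10,0,0,1.5,0,0,0],
    [10,0,0,1.5,0,0,0],
    [10,0,0,1,0,0,0],
  ],
)

```text
time_s: 23.45
tool_pos: [0.5107, -0.1526, 0.0844]
tool_rot: [-180.0, 0.0, 69.2]
force: [0.2, -0.2, -1.4]
grip_width: 0.0172
```

Run:
```python
from h import *
toh()
```

```text
B [-7.9 -7.9] z 84.4 rot [-180.     0.    69.2] FB [ 0.3 -0.1] fz -1.4 t 23.4 g 0.0172 j7 -14.0
[ 0.5107 -0.1526  0.0844] tool dx,dy 0.1630752064152772 0.09201280361380375
```

Request:
send_rows(
  plan=[
    [10,0,0,1,0,0,0],
    [10,0,0,1,0,0,0],
    [10,0,0,1,0,0,0],
  ],
)

```text
time_s: 23.75
tool_pos: [0.5107, -0.1526, 0.0815]
tool_rot: [180.0, 0.0, 69.2]
force: [0.3, 0.1, -1.5]
grip_width: 0.0171
```

Request:
send_rows(
  plan=[
    [10,0,0,1,0,0,0],
    [10,0,0,1,0,0,0],
  ],
)

```text
time_s: 23.95
tool_pos: [0.5107, -0.1527, 0.0795]
tool_rot: [180.0, 0.0, 69.2]
force: [0.2, 0.2, -1.0]
grip_width: 0.0174
```

Request:
send_rows(
  plan=[
    [10,0,0,1,0,0,0],
    [10,0,0,0.5,0,0,0],
  ],
)

```text
time_s: 24.15
tool_pos: [0.5107, -0.1526, 0.0779]
tool_rot: [-180.0, 0.0, 69.2]
force: [-1.0, 0.2, -1.1]
grip_width: 0.0176
```

Request:
send_rows(
  plan=[
    [10,0,0,1,0,0,0],
    [10,0,0,0,0,0,0],
  ],
)

```text
time_s: 24.35
tool_pos: [0.5107, -0.1526, 0.0779]
tool_rot: [-180.0, 0.0, 69.2]
force: [-2.5, 1.4, 6.2]
grip_width: 0.0176
```

Run:
```python
from h import *
toh()
```

```text
B [-7.9 -7.9] z 77.9 rot [-180.     0.    69.2] FB [-2.8  0.4] fz 6.2 t 24.4 g 0.0176 j7 -14.0
[ 0.5107 -0.1526  0.0779] tool dx,dy 0.1340562470212023 0.008962071549347009
```

Collar contact came at TCP z 77.9 mm, exactly where expected. Releasing.

Request:
send_rows(
  plan=[
    [10,0,0,-0.7,0,0,0],
    [22,0,0,0,0,0,0],
    [30,0,0,0,0,0,0],
    [45,0,0,0,0,0,0],
    [45,0,0,0,0,0,0],
    [45,0,0,0,0,0,0],
  ],
)

```text
time_s: 24.95
tool_pos: [0.5107, -0.1527, 0.0777]
tool_rot: [180.0, 0.0, 69.2]
force: [0.4, -0.7, 0.7]
grip_width: 0.0425
```

Request:
send_rows(
  plan=[
    [45,0,0,-10,0,0,0],
    [45,0,0,-20,0,0,0],
    [45,0,0,-30,0,0,0],
    [45,0,0,-30,0,0,0],
    [45,-30,0,0,0,0,0],
    [45,-40,0,0,0,0,0],
    [45,0,0,0,0,0,0],
    [45,0,0,0,0,0,0],
    [45,0,0,0,0,0,0],
  ],
)

```text
time_s: 25.85
tool_pos: [0.4864, -0.217, 0.1682]
tool_rot: [180.0, -0.0, 69.3]
force: [0.7, 0.5, -0.0]
grip_width: 0.045
```

Run:
```python
from h import *
st();w=snap('wrist','w10');s=snap('side','s3')
print(proj('side',[.5108,-.1525,.114]),proj('side',[.5108,-.1525,.054]),proj('wrist',[.5108,-.1525,.114]))
for r in env.regions_of('side','pin')[:2]: print(r['rect'],r['confidence'])
a=cv2.resize(w[:220,190:450,::-1],(390,330));b=cv2.resize(s[215:310,240:345,::-1],(365,330),interpolation=cv2.INTER_CUBIC)
cv2.imwrite('pics/fin.png',np.hstack([a,b]))
```

```text
B [ -7.6 -76.7] z 168.2 rot [180.   -0.   69.3] FB [0.4 0.7] fz -0.0 t 25.9 g 0.045 j7 -3.0
[287.18164836 235.27272634] [287.46903485 257.61560256] [321.44715863 111.80946789]
[280.6, 232.3, 293.8, 258.6] 0.76
```

View pics/fin.png

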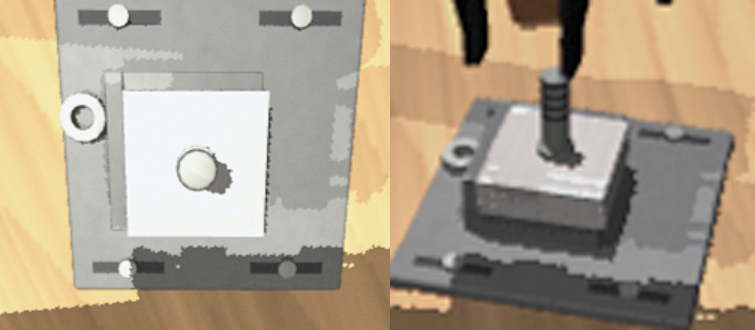

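The pin is upright with its collar on the top plate, the plates are square to the fences, and the bearing hasn't moved. Handing in.

```bash
python3 -c "
from cell import env
print(env.sign_off())"
```

```text
the job is handed in; nothing more can be done
None
```

The job is done and handed in at about 26 s. The plates are squared in the nest and the pin stands seated through all three.

- **Squaring:** I pushed the stack against the -x fence, then the +y fence, then -x again. Read forces peaked at about 11–12 N. A close view then showed the stack square, with its hole at (-7.9, -7.8) mm in the bracket's axes. That matches the nest position worked out from the fences before pushing.
- **Pin:** It went down through all three plates with no resistance above the noise. Contact came exactly at the expected height, TCP z 77.9 mm, with about 6 N.
- **Final view:** After release the pin is upright with its collar on the top plate. The plates are flush to both fences, the bearing is unmoved, and the gripper is clear.

Two readings did not agree. An early two-view height for the pin was bad (47 mm), because the arm was still settling when I took it. The top camera also put the pin about 3–8 mm off in x. I went with repeated wrist-camera views, and the grasp and seating height bore them out.

I saw no sign of disturbance to the stub, offcut or other items, but I did not measure them at the end.

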